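# Scoop the loose beads out of the key drawer

## Robot

A 7-joint arm with a two-finger parallel gripper is mounted at the origin on the work surface. World frame = base frame: x ahead of the robot, y to its left, z up, the work surface at z = 0. Lengths are in m, angles in degrees, forces in N, time in s.
With the tool pointing down it reaches from about 0.4 to 0.875 m from the base axis. Payload 19.3 kg.
Tool frame: the origin (TCP) lies on the centre line of the jaws, within the pads' length; the fingertips stand 8 mm ahead of it and the grasp point (between the pads) lies 11 mm behind it; z points along the fingers, y is the direction in which the jaws open and shut (so a half turn about z gives the same grasp; the last joint's range is limited). The gripper opens to 85 mm and grips with 20 to 120 N. Pads are 22 mm wide; open, the fingers measure 114 mm over their backs; the gripper's body (76 mm by 85 mm) begins 54 mm behind the grasp point. The pads swing forward as they close: fully open they stand 13 mm farther back than shut.
Start: joints at [-67.219, 29.874, -2.08, 91.645, 1.215, 58.505, -6.463], TCP at [0.282, 0.558, 0.239] pointing down, gripper open.
Joint ranges: [-166.77, 166.77], [-17.47, 122.26], [-85.68, 81.53], [9.62, 139.38], [-72.42, 252.41], [9.2, 110.78], [-144.41, 144.41]. Speed limits (degrees/s): [108.29, 108.29, 136.94, 136.94, 172.46, 172.46, 172.46].

## Interface

Orientations are given as [roll, pitch, yaw] about the fixed x, y, z axes, in that order (R = Rz(yaw) Ry(pitch) Rx(roll)).
In Python, from workcell import ctrl, grab_frame, camera_info, ticket, finder gives the robot as it stands.
- The arm moves only by the shell command python3 -m pendant 'ROWS' [OPENING] [FORCE]. ROWS is JSON, a list of rows, each an object of numbers: "dx", "dy", "dz": the shift along the tool's x, y, z in mm; "wx", "wy", "wz": the turn, a rotation vector about the tool's x, y, z in rad. In form: [{"dx": .., "dy": .., "dz": .., "wx": .., "wy": .., "wz": ..}, ...]. A call has 1 to 12 rows; each row shifts and turns the commanded pose from where the row before left it, along the tool's axes as they then stand; what a row does not reach is not made up. A row lasts 1/8 s, in which the tool goes at most 62.5 mm and 10.7 degrees, less where a joint would pass 70% of its speed; a pose out of reach is approached as far as the arm can. A call with a gripper value outside its range is refused whole. OPENING is the finger opening in mm, from 0 to 85.4, set as the call begins (- or left out, the last holds). The fingers move at their own pace and stop on an object; FORCE is the grip in N (left out, the last holds). Time passes only in rows, so rows that do not move let the fingers close. It gives the time, the measured TCP pose, the force and the opening at its end, in the units of the state.
- ctrl.read_state(): the state, without advancing time (a new reading comes with each control period).
- grab_frame(name): name is "scene" or "top" or "wrist"; returns the picture (400x640x3 uint8, red, green, blue); there is no depth.
- camera_info(name): a dict with "mtx" (3x3 intrinsics, pixels), "extrinsics" (4x4, takes a point from camera to world coordinates). Camera axes: x right, y down, z forward; pixel columns grow to the right and rows downward; lengths in m; the calibration is good to about 2 mm. A picture is of the moment at which its call begins: read the wrist's pose just before it. camera_info takes no time and is no camera call; for the wrist camera it gives the pose at the moment of the call.
- ticket.hand_in(): hands the job in, once; it reports no verdict.
Trained networks look in the newest picture that a camera, given by its name, has taken for a name from the list of things; names that differ only in an ending like _2 or _b are one class to them, and where a whole thing is asked for, a point or a joint stands for the part that bears it (a point fixed in the world has none). Each returns a list of dicts, best first, with "conf" (0 to 1); they miss things now and then, are a little off and sometimes report something else, mostly with a low value. They report only what shows in the picture. A call takes as long as a camera call. They do not tell look-alikes from the thing itself.
- finder.boxes_of(name, camera): "extent" ([left, top, width, height] as shares, 0 to 1, of the picture: columns of its width, rows of its height, round what is visible of it).
- finder.cut_out(name, camera): "pixels" (400x640 bool, what is visible of it) and "extent" ([left, top, width, height] as shares, 0 to 1, of the picture: columns of its width, rows of its height, round what is visible of it).
- finder.pinpoint(name, camera): "centre" ([column, row] as shares, 0 to 1, of the picture: columns of its width, rows of its height: a listed point, or the origin of a listed thing).
The state is a dict: "t": time; "joints": joint angles; "joint_vel": joint speeds; "tau": joint torques, N m; "tool_pos": TCP position; "tcp_rot": TCP orientation; "contact_force": force on the tool from outside, world axes, zero at the start; "moment": the same for the moment, N m; "width": finger opening in m.
Only numpy, scipy, OpenCV 4.12 (cv2) and the standard library are available. Lean on these libraries where they do the work, as an engineer would, in place of code of your own. Each camera call takes 0.05 s, during which the arm holds its last target. There are 200 camera calls.

## Task

Drive the scoop along the drawer into a front corner so that the walls hold the loose beads while they ride up into it, and lift at least four of the six beads clear in one scoopful. Tip them into the white bowl, leaving the rest in the drawer and none anywhere else, then stand the scoop upright back on its cork mat and let go. Do not touch the beads with the fingers, do not shift the bowl from its place or tip it, and leave the other things alone.

Things in the scene. Friction and masses are not known exactly. Their poses are not given: they have to be found in the camera images.
- drawer: Mint-green metal drawer, lifted out of its organiser, fixed on the table, open on top: outer 196 (x) x 136 (y) x 36 mm high, walls 3 mm, floor 4 mm thick (inside 190 x 130 mm, 32 deep). Origin: centre of its underside. x runs along its long side; its front wall, with a small knob outside, is at -x. The beads start in the half towards the front wall.
- scoop: Aluminium scoop, standing loose on the mat: square tray 76 x 76 mm, floor 2 mm, open mouth at its -x, sides 3 mm thick (18 mm high at the front, 30 mm behind), back wall 30 mm high at +x. From the back rises a black upright flat handle, 14 mm thick (x), 36 mm wide (y), up to 118 mm, centred at x = +38 mm. Origin: centre of its underside; z up. About 160 g.
- scoop_grip (a point): Point inside the scoop handle, on its centre line, 95 mm above the scoop underside (handle 14 mm along x, 36 mm along y); axes as the scoop.
- scoop_mid (a point): Middle of the scoop tray, 15 mm above the centre of its underside; axes as the scoop.
- scoop_lip (a point): Middle of the front edge of the scoop floor, on its underside (the mouth is 76 mm wide, 38 mm to either side).
- front_left (a point): Inside corner of the drawer, on its floor, where the front wall meets the side wall at +y.
- front_right (a point): Inside corner of the drawer, on its floor, where the front wall meets the side wall at -y.
- bowl_rim (a point): Centre of the mouth of the bowl, 52 mm above its underside.
- mat: Cork mat 130 x 130 x 3 mm fixed on the table, the scoop stands on it at the start. Origin: centre of its underside; top at 3 mm.
- bowl: White ceramic bowl, rim radius 72 mm, 52 mm high, about 450 g, standing loose and empty on the table. Origin: centre of its underside.
- bead0: Red round ceramic bead, ball of diameter 22 mm, about 14 g, glazed: slippery and rolls easily. Origin: its centre.
- bead1: Yellow round ceramic bead, ball of diameter 22 mm, about 14 g, glazed: slippery and rolls easily. Origin: its centre.
- bead2: Blue round ceramic bead, ball of diameter 22 mm, about 14 g, glazed: slippery and rolls easily. Origin: its centre.
- bead3: Red round ceramic bead, ball of diameter 22 mm, about 14 g, glazed: slippery and rolls easily. Origin: its centre.
- bead4: Yellow round ceramic bead, ball of diameter 22 mm, about 14 g, glazed: slippery and rolls easily. Origin: its centre.
- bead5: Blue round ceramic bead, ball of diameter 22 mm, about 14 g, glazed: slippery and rolls easily. Origin: its centre.
- bird: White ceramic bird ornament about 75 mm tall, 90 mm long, standing; bystander. Origin: centre of its underside.
- bike_key: Bike key, black round head 26 mm across and steel blade, 70 mm long, lying flat; bystander. Origin: under the head.
- key_cover: Orange hard silicone key cover 62 x 36 x 13 mm, lying; bystander. Origin: centre of its underside.
- hair_clip: Black plastic hair clip 75 x 12 x 20 mm, lying; bystander. Origin: centre of its underside.
- bike_light: Black bike light, upright cylinder 44 mm across, 46 mm tall, with a small clamp; bystander. Origin: centre of its underside.
Things that resemble listed ones, but are neither listed nor needed, are in the scene too. What is shaped like the scoop but orange, purple or red is not meant.

How it is judged:
By the outcome, as a careful person would: the job done as asked, in the order asked, and still so for the second after the job is handed in, with the robot touching nothing.
It also fails if it takes over 72 s, if anything falls off the work surface, if the arm or the gripper's body presses on something with over 40 N, if the wrist force passes 120 N, or if a joint passes its speed limit or range.

## Working session

There is one attempt and no reset: what is moved stays moved. The work goes in short steps, Python scripts to look and compute and a shell command to move; the robot and the scene stay as the last step left them, time stands still between calls to the robot, and variables do not carry over. Pictures are saved under pics/ and viewed, about 8 in all and at most 12, crops included, and the job is handed in when it is done.

```bash
mkdir -p pics
cat > h.py <<'E'
import numpy as np, cv2
from workcell import ctrl, grab_frame, camera_info, ticket, finder
from scipy.spatial.transform import Rotation as R
def onz(cam,px,z,info=None):
    i=info or camera_info(cam);K=np.array(i["mtx"]);T=np.array(i["extrinsics"])
    d=T[:3,:3]@np.linalg.solve(K,[px[0],px[1],1]);o=T[:3,3]
    return o+d*(z-o[2])/d[2]
def proj(cam,P,info=None):
    i=info or camera_info(cam);T=np.linalg.inv(np.array(i["extrinsics"]));p=T[:3,:3]@P+T[:3,3]
    q=np.array(i["mtx"])@p;return q[:2]/q[2]
def pt(name,cam): return [(np.array(d["centre"])*[640,400],round(d["conf"],2)) for d in finder.pinpoint(name,cam)]
def save(im,n): cv2.imwrite("pics/"+n,im[:,:,::-1])
E
python3 - <<'E'
from h import *
s=ctrl.read_state();print(s["t"],s["tool_pos"],s["tcp_rot"])
a=grab_frame("top");b=grab_frame("scene")
save(a,"top0.png");save(b,"scene0.png")
np.set_printoptions(precision=3,suppress=True)
for c in("top","scene"):
  print(c,camera_info(c)["extrinsics"])
  for n,z in [("drawer",0),("front_left",.004),("front_right",.004),("scoop",.003),("scoop_grip",.098),("scoop_lip",.003),("mat",0),("bowl",0),("bowl_rim",.052),("bead0",.015),("bead1",.015),("bead2",.015)]:
    for p,cf in pt(n,c)[:5]: print(n,cf,p.round(),onz(c,p,z)[:2])
E
```

```text
0.0 [0.28173311 0.55753458 0.23870495] [-1.79933545e+02  6.00508813e-03  1.53196730e+02]
top [[-0.054 -0.975  0.217  0.317]
 [-0.999  0.052 -0.013  0.066]
 [ 0.001 -0.217 -0.976  0.996]
 [ 0.     0.     0.     1.   ]]
drawer 0.8 [321. 191.] [0.584 0.032]
front_left 0.88 [300. 228.] [0.482 0.096]
front_right 0.78 [347. 225.] [ 0.483 -0.031]
scoop 0.98 [213. 232.] [0.483 0.332]
scoop 0.94 [236. 291.] [0.324 0.271]
scoop 0.76 [155. 277.] [0.37  0.484]
scoop 0.56 [187. 336.] [0.219 0.397]
scoop_grip 0.92 [189. 150.] [0.685 0.369]
scoop_grip 0.63 [178. 326.] [0.252 0.387]
scoop_grip 0.6 [144. 259.] [0.41  0.473]
scoop_grip 0.56 [201. 208.] [0.529 0.337]
scoop_grip 0.48 [308. 120.] [0.753 0.06 ]
scoop_lip 0.81 [179. 350.] [0.185 0.416]
scoop_lip 0.77 [216. 242.] [0.457 0.324]
scoop_lip 0.73 [221. 232.] [0.482 0.312]
scoop_lip 0.71 [152. 290.] [0.338 0.492]
scoop_lip 0.65 [212. 182.] [0.626 0.337]
mat 0.77 [218. 233.] [0.481 0.318]
mat 0.38 [324. 193.] [0.577 0.027]
bowl 0.74 [312. 118.] [0.806 0.047]
bowl 0.65 [435. 194.] [ 0.558 -0.284]
bowl_rim 0.98 [439. 187.] [ 0.563 -0.277]
bead0 0.61
[... 1542 characters left out ...]
29. 236.] [0.555 0.078]
bowl 0.64 [187. 266.] [ 0.545 -0.284]
bowl 0.23 [407. 182.] [0.448 0.335]
bowl_rim 0.63 [184. 261.] [ 0.556 -0.278]
bead0 0.63 [328. 237.] [0.566 0.074]
bead0 0.6 [290. 221.] [ 0.493 -0.01 ]
bead0 0.6 [318. 219.] [0.508 0.063]
bead0 0.58 [292. 231.] [ 0.525 -0.012]
bead0 0.47 [318. 228.] [0.534 0.056]
bead1 0.63 [328. 237.] [0.566 0.074]
bead1 0.6 [290. 221.] [ 0.493 -0.01 ]
bead1 0.6 [318. 219.] [0.508 0.063]
bead1 0.58 [292. 231.] [ 0.525 -0.012]
bead1 0.47 [318. 228.] [0.534 0.056]
bead2 0.63 [328. 237.] [0.566 0.074]
bead2 0.6 [290. 221.] [ 0.493 -0.01 ]
bead2 0.6 [318. 219.] [0.508 0.063]
bead2 0.58 [292. 231.] [ 0.525 -0.012]
bead2 0.47 [318. 228.] [0.534 0.056]
```

View pics/top0.png

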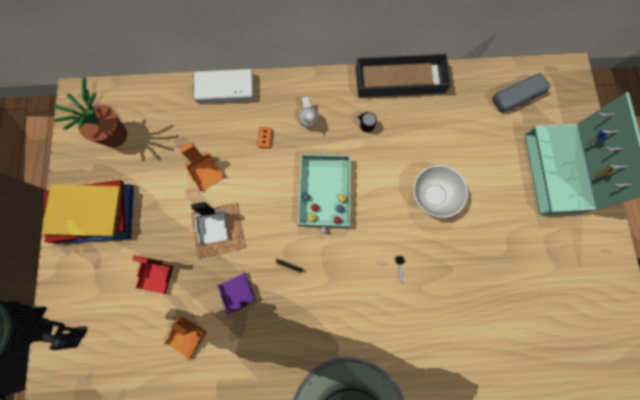

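View pics/scene0.png

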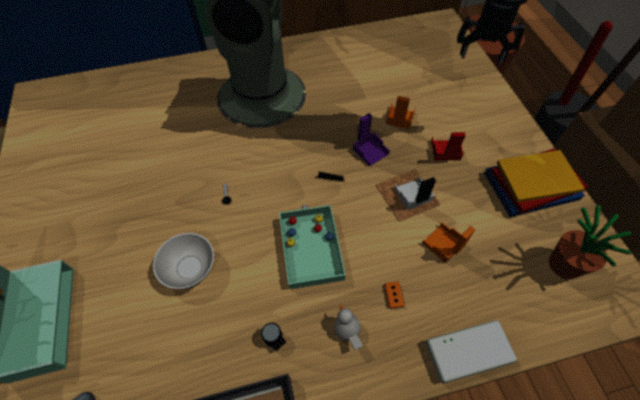

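Top view: the metallic scoop stands on the mat at about (211,230), its black handle at (203,208). The drawer is at (325,190), with its front wall and knob towards the robot and three beads in each front half. The bowl is at (440,190). The scene view agrees with this. I'll write a planner helper next.

```bash
cat >> h.py <<'E'
from scipy.linalg import logm, expm
import json, sys
np.set_printoptions(precision=4,suppress=True)
def T(p,r): M=np.eye(4);M[:3,:3]=r;M[:3,3]=p;return M
def cur():
    s=ctrl.read_state();return T(np.array(s["tool_pos"]),R.from_euler("xyz",s["tcp_rot"],degrees=True).as_matrix())
def step(A,B,n=None):
    "constant tool-frame row that, n times, takes A to B"
    rel=np.linalg.inv(A)@B;ang=np.degrees(R.from_matrix(rel[:3,:3]).magnitude());d=np.linalg.norm(rel[:3,3])*1e3
    n=n or int(max(np.ceil(ang/9),np.ceil(d/50),1));D=np.real(expm(np.real(logm(rel))/n))
    v=list((D[:3,3]*1e3).round(1))+list(R.from_matrix(D[:3,:3]).as_rotvec().round(4))
    print(n,"x",json.dumps(dict(zip(["dx","dy","dz","wx","wy","wz"],[float(x) for x in v]))),"tot %.0fmm %.0fdeg"%(d,ang))
def down(x,y,z,yaw): return T([x,y,z],R.from_euler("xyz",[180,0,yaw],degrees=True).as_matrix())
E
python3 -c "
from h import *
step(cur(),down(.50,.335,.25,96))"
```

```text
7 x {"dx": -46.2, "dy": 4.6, "dz": -1.5, "wx": -0.0, "wy": 0.0, "wz": 0.1426} tot 312mm 57deg
```

```bash
python3 -m pendant '[{"dx":-46.2,"dy":4.6,"dz":-1.5,"wz":0.1426},{"dx":-46.2,"dy":4.6,"dz":-1.5,"wz":0.1426},{"dx":-46.2,"dy":4.6,"dz":-1.5,"wz":0.1426},{"dx":-46.2,"dy":4.6,"dz":-1.5,"wz":0.1426},{"dx":-46.2,"dy":4.6,"dz":-1.5,"wz":0.1426},{"dx":-46.2,"dy":4.6,"dz":-1.5,"wz":0.1426},{"dx":-46.2,"dy":4.6,"dz":-1.5,"wz":0.1426},{},{}]' 60 60
cat > look.py <<'E'
from h import *
i=camera_info("wrist");a=grab_frame("wrist");save(a,sys.argv[1]);print(ctrl.read_state()["t"],cur())
b=finder
for n,z in [("scoop_grip",.098),("scoop_lip",.003),("scoop",.003),("scoop_mid",.018),("mat",0)]:
  for p,c in pt(n,"wrist")[:3]: print(n,c,p.round(),onz("wrist",p,z,i))
E
python3 look.py w1.png
```

```text
1.35 [[-0.8925  0.451  -0.      0.2818]
 [ 0.451   0.8925  0.      0.5579]
 [ 0.      0.     -1.      0.2393]
 [ 0.      0.      0.      1.    ]]
scoop_grip 0.91 [307. 313.] [0.4004 0.4807 0.098 ]
scoop_grip 0.65 [148. 230.] [0.2445 0.3855 0.098 ]
scoop_grip 0.59 [ 75. 310.] [0.285  0.2609 0.098 ]
scoop_lip 0.87 [295. 225.] [0.3348 0.4928 0.003 ]
scoop_lip 0.7 [175. 298.] [0.3562 0.2879 0.003 ]
scoop_lip 0.68 [187. 148.] [0.1858 0.4225 0.003 ]
scoop 0.97 [303. 250.] [0.371 0.485 0.003]
scoop 0.91 [254. 357.] [0.4964 0.3346 0.003 ]
scoop 0.86 [153. 280.] [0.3182 0.2772 0.003 ]
scoop_mid 0.93 [304. 255.] [0.3723 0.4863 0.018 ]
scoop_mid 0.68 [181. 177.] [0.2139 0.4028 0.018 ]
scoop_mid 0.55 [147. 289.] [0.3218 0.274  0.018 ]invalid input
```

View pics/w1.png

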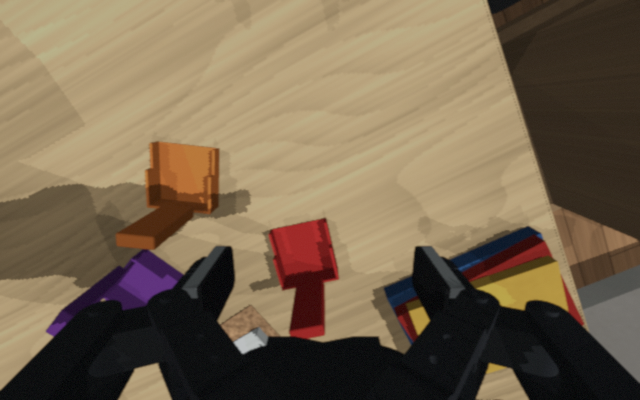

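The pendant refused the call, so the arm hasn't moved. The picture shows the red look-alike at (303,250) and the mat's edge at (245,335). Rows probably need every key written out.

```bash
python3 -m pendant '[{"dx":-46.2,"dy":4.6,"dz":-1.5,"wx":0,"wy":0,"wz":0.1426},{"dx":-46.2,"dy":4.6,"dz":-1.5,"wx":0,"wy":0,"wz":0.1426},{"dx":-46.2,"dy":4.6,"dz":-1.5,"wx":0,"wy":0,"wz":0.1426},{"dx":-46.2,"dy":4.6,"dz":-1.5,"wx":0,"wy":0,"wz":0.1426},{"dx":-46.2,"dy":4.6,"dz":-1.5,"wx":0,"wy":0,"wz":0.1426},{"dx":-46.2,"dy":4.6,"dz":-1.5,"wx":0,"wy":0,"wz":0.1426},{"dx":-46.2,"dy":4.6,"dz":-1.5,"wx":0,"wy":0,"wz":0.1426},{"dx":0,"dy":0,"dz":0,"wx":0,"wy":0,"wz":0}]' 60 60
python3 - <<'E'
from h import *
X=np.linalg.inv(cur())@np.array(camera_info("wrist")["extrinsics"]);print("cam in tool",X)
E
python3 look.py w2.png
```

```text
t: 2.6
tool_pos: [0.5017, 0.3313, 0.2503]
tcp_rot: [179.9, 0.1, 95.6]
contact_force: [-1.1, 1.2, 0.2]
width: 0.0602
cam in tool [[ 0.0004 -0.9601 -0.2798  0.0732]
 [ 1.      0.0002  0.0008  0.0003]
 [-0.0007 -0.2798  0.9601 -0.1347]
 [ 0.      0.      0.      1.    ]]
2.65 [[-0.1026  0.9947  0.0004  0.5006]
 [ 0.9947  0.1026 -0.      0.3337]
 [-0.0001  0.0004 -1.      0.2501]
 [ 0.      0.      0.      1.    ]]
scoop_grip 0.8 [109. 235.] [0.2884 0.2576 0.098 ]
scoop_grip 0.77 [353. 180.] [0.5309 0.3393 0.098 ]
scoop_grip 0.72 [512. 162.] [0.6808 0.3722 0.098 ]
scoop_lip 0.97 [186.   8.] [0.3333 0.4949 0.003 ]
scoop_lip 0.74 [60. 65.] [0.1844 0.4217 0.003 ]
scoop_lip 0.73 [289. 165.] [0.4584 0.3296 0.003 ]
scoop 0.95 [222.  20.] [0.3732 0.4866 0.003 ]
scoop 0.78 [440. 158.] [0.6499 0.3568 0.003 ]
scoop 0.77 [186. 193.] [0.3268 0.2788 0.003 ]
scoop_mid 0.94 [81. 84.] [0.2174 0.4022 0.018 ]
scoop_mid 0.85 [218.  19.] [0.3734 0.4841 0.018 ]
scoop_mid 0.78 [316. 162.] [0.4924 0.3389 0.018 ]
```

View pics/w2.png

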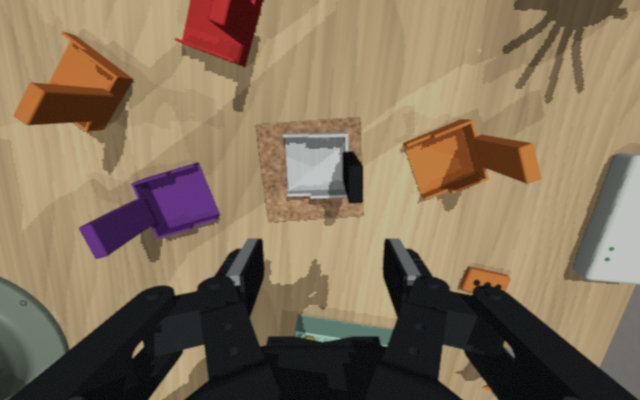

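The wrist view shows the silver scoop on its mat at (318,165), with the handle at (353,178). The grip point is near (0.531, 0.338) and both views agree. Yaw is about 5°.

```bash
python3 -c "
from h import *
A=down(.531,.338,.14,95);B=down(.531,.338,.087,95)
step(cur(),A,4);step(A,B,3)"
```

```text
4 x {"dx": -0.3, "dy": 7.9, "dz": 27.4, "wx": -0.0001, "wy": -0.0, "wz": 0.0049} tot 114mm 1deg
3 x {"dx": 0.0, "dy": 0.0, "dz": 17.7, "wx": 0.0, "wy": 0.0, "wz": -0.0} tot 53mm 0deg
```

```bash
python3 -m pendant '[{"dx":0,"dy":8,"dz":27.5,"wx":0,"wy":0,"wz":0.005},{"dx":0,"dy":8,"dz":27.5,"wx":0,"wy":0,"wz":0.005},{"dx":0,"dy":8,"dz":27.5,"wx":0,"wy":0,"wz":0.005},{"dx":0,"dy":8,"dz":27.5,"wx":0,"wy":0,"wz":0.005},{"dx":0,"dy":0,"dz":17.5,"wx":0,"wy":0,"wz":0},{"dx":0,"dy":0,"dz":17.5,"wx":0,"wy":0,"wz":0},{"dx":0,"dy":0,"dz":17.5,"wx":0,"wy":0,"wz":0},{"dx":0,"dy":0,"dz":0,"wx":0,"wy":0,"wz":0}]' 50 60
python3 - <<'E'
from h import *
save(grab_frame("wrist"),"w3.png");i=camera_info("wrist")
for p,c in pt("scoop_grip","wrist")[:3]: print(c,p.round(),onz("wrist",p,.098,i))
print(cur())
E
```

```text
t: 3.9
tool_pos: [0.5312, 0.3378, 0.0862]
tcp_rot: [-179.9, 0.0, 94.9]
contact_force: [0.2, 0.1, -0.3]
width: 0.0503
0.67 [324. 269.] [0.5322 0.3399 0.098 ]
[[-0.0847  0.9964  0.0004  0.532 ]
 [ 0.9964  0.0847  0.0002  0.3381]
 [ 0.0002  0.0004 -1.      0.0877]
 [ 0.      0.      0.      1.    ]]
```

View pics/w3.png

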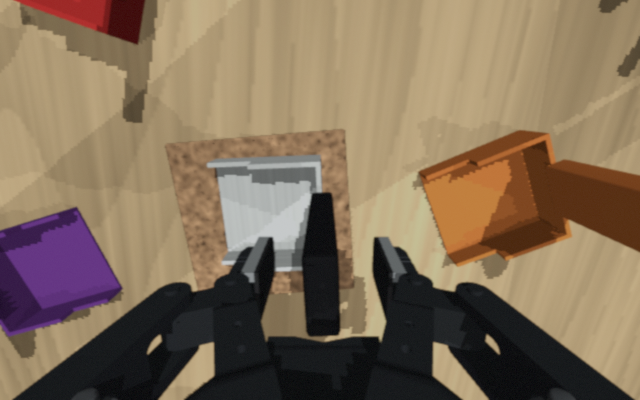

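The handle sits centred between the jaws at (320,262), with the tray to its left on the mat. I'll close, lift, and fit the drawer's rim in the saved top picture.

```bash
python3 -m pendant '[{"dx":0,"dy":0,"dz":0,"wx":0,"wy":0,"wz":0},{"dx":0,"dy":0,"dz":0,"wx":0,"wy":0,"wz":0},{"dx":0,"dy":0,"dz":0,"wx":0,"wy":0,"wz":0},{"dx":0,"dy":0,"dz":0,"wx":0,"wy":0,"wz":0},{"dx":0,"dy":0,"dz":-20,"wx":0,"wy":0,"wz":0},{"dx":0,"dy":0,"dz":-40,"wx":0,"wy":0,"wz":0},{"dx":0,"dy":0,"dz":-40,"wx":0,"wy":0,"wz":0}]' 0 90
python3 - <<'E'
from h import *
from scipy.optimize import least_squares
for cam,f in (("top","top0"),("scene","scene0")):
  im=cv2.imread(f"pics/{f}.png");hsv=cv2.cvtColor(im,cv2.COLOR_BGR2HSV)
  m=cv2.inRange(hsv,(70,50,70),(95,255,255))
  x0,y0,x1,y1=(290,145,360,232) if cam=="top" else (270,200,350,295)
  k=np.zeros_like(m);k[y0:y1,x0:x1]=m[y0:y1,x0:x1]
  c=max(cv2.findContours(k,cv2.RETR_EXTERNAL,cv2.CHAIN_APPROX_NONE)[0],key=cv2.contourArea)
  # project outer box hull, compare masks
  i=camera_info(cam)
  def hull(v):
    a=v[2];Rz=np.array([[np.cos(a),-np.sin(a)],[np.sin(a),np.cos(a)]])
    P=[proj(cam,np.r_[Rz@[sx*.098,sy*.068]+v[:2],z],i) for sx in(1,-1) for sy in(1,-1) for z in(0,.036)]
    return cv2.convexHull(np.float32(P))
  H=cv2.convexHull(c)
  def res(v):
    h=hull(v);return [cv2.pointPolygonTest(h,tuple(map(float,p[0])),True) for p in H]+[cv2.pointPolygonTest(np.float32(H),tuple(map(float,p[0])),True) for p in h]
  r=least_squares(res,[.578,.032,0],diff_step=1e-3,x_scale=[.01,.01,.02],loss="soft_l1")
  print(cam,cv2.contourArea(c),r.x[:2],np.degrees(r.x[2]),np.abs(r.fun).mean())
E
```

```text
t: 4.88
tool_pos: [0.5319, 0.3378, 0.1897]
tcp_rot: [180.0, -0.0, 94.8]
contact_force: [0.1, 0.6, -3.3]
width: 0.013
top 3261.5 [0.5822 0.0249] 0.0 2.1886330098664852
scene 2893.0 [0.5653 0.0255] -4.917646627279036 2.1494344329300596
```

```bash
python3 -c "
from h import *
step(cur(),down(.70,-.01,.25,90),9)"
```

```text
9 x {"dx": -39.5, "dy": 16.9, "dz": -6.7, "wx": 0.0001, "wy": -0.0, "wz": 0.0094} tot 391mm 5deg
```

```bash
python3 -m pendant '[{"dx":-39.5,"dy":17,"dz":-6.7,"wx":0,"wy":0,"wz":0.0094},{"dx":-39.5,"dy":17,"dz":-6.7,"wx":0,"wy":0,"wz":0.0094},{"dx":-39.5,"dy":17,"dz":-6.7,"wx":0,"wy":0,"wz":0.0094},{"dx":-39.5,"dy":17,"dz":-6.7,"wx":0,"wy":0,"wz":0.0094},{"dx":-39.5,"dy":17,"dz":-6.7,"wx":0,"wy":0,"wz":0.0094},{"dx":-39.5,"dy":17,"dz":-6.7,"wx":0,"wy":0,"wz":0.0094},{"dx":-39.5,"dy":17,"dz":-6.7,"wx":0,"wy":0,"wz":0.0094},{"dx":-39.5,"dy":17,"dz":-6.7,"wx":0,"wy":0,"wz":0.0094},{"dx":-39.5,"dy":17,"dz":-6.7,"wx":0,"wy":0,"wz":0.0094},{"dx":0,"dy":0,"dz":0,"wx":0,"wy":0,"wz":0},{"dx":0,"dy":0,"dz":0,"wx":0,"wy":0,"wz":0}]'
python3 - <<'E'
from h import *
i=camera_info("wrist");save(grab_frame("wrist"),"w4.png");A=cur();print(A)
json.dump({k:np.array(i[k]).tolist() for k in("mtx","extrinsics")},open("w4.json","w"))
for n,z in [("front_left",.004),("front_right",.004),("drawer",0),("bead0",.015),("bowl_rim",.052),("scoop_lip",None),("scoop_grip",None)]:
  for p,c in pt(n,"wrist")[:6]:
    zz=z if z is not None else A[2,3]-(.0837 if n=="scoop_lip" else -.011)
    q=onz("wrist",p,zz,i);print(n,c,p.round(),q,(np.linalg.inv(A)@np.r_[q,1])[:3] if z is None else "")
E
```

```text
t: 6.25
tool_pos: [0.7012, -0.0094, 0.2484]
tcp_rot: [180.0, -0.0, 90.0]
contact_force: [-0.6, 0.5, -2.0]
width: 0.0131
[[-0.0011  1.      0.0002  0.7011]
 [ 1.      0.0011  0.0006 -0.0088]
 [ 0.0006  0.0002 -1.      0.2482]
 [ 0.      0.      0.      1.    ]]
front_left 0.58 [150. 183.] [ 0.4787 -0.0298  0.004 ] 
front_left 0.21 [179. 116.] [0.5269 0.0542 0.004 ] 
front_right 0.57 [150. 181.] [ 0.4785 -0.0278  0.004 ] 
drawer 0.6 [223. 139.] [0.5766 0.0261 0.    ] 
drawer 0.18 [142.  73.] [0.4881 0.1025 0.    ] 
bead0 0.83 [153. 164.] [ 0.4925 -0.0028  0.015 ] 
bead0 0.79 [181. 167.] [ 0.5263 -0.0069  0.015 ] 
bead0 0.78 [181. 114.] [0.534 0.057 0.015] 
bead0 0.73 [155. 104.] [0.5051 0.068  0.015 ] 
bead0 0.67 [207.  88.] [0.5682 0.0856 0.015 ] 
bead0 0.51 [207. 175.] [ 0.5567 -0.0167  0.015 ] 
scoop_lip 0.9 [225. 203.] [ 0.6273 -0.0059  0.1645] [ 0.0029 -0.0738  0.0837]
scoop_grip 0.93 [324. 265.] [ 0.7016 -0.0056  0.2592] [ 0.0032  0.0005 -0.011 ]
```

View pics/w4.png

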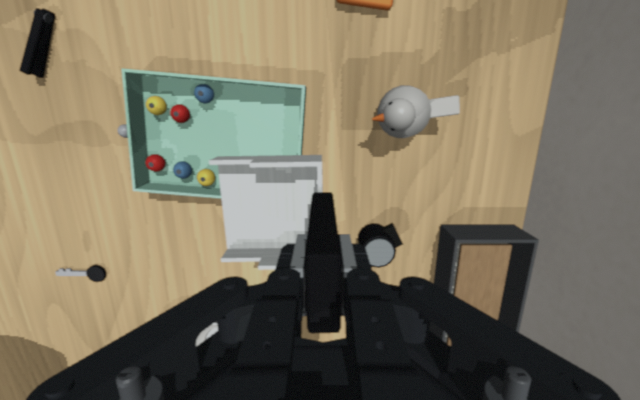

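The scoop is held with its tray at (270,205). The drawer's rim corners are near (122,70), (306,85) and (135,193), so it looks yawed about -5°. All six beads are in the front half. I'll fit the rim lines.

Run:
```python
from h import *
i=json.load(open("w4.json"))
im=cv2.imread("pics/w4.png");m=cv2.inRange(cv2.cvtColor(im,cv2.COLOR_BGR2HSV),(60,25,50),(95,255,255))
m[:,320:]=0;m[230:]=0;m[:,:110]=0
m=cv2.morphologyEx(m,cv2.MORPH_OPEN,np.ones((3,3)))
# top edge: first mint row per column; left edge: first mint col per row; right edge: last col
top=[(c,np.argmax(m[:,c]>0)) for c in range(130,300,3)]
left=[(np.argmax(m[r]>0),r) for r in range(78,186,3)]
right=[(639-np.argmax(m[r,::-1]>0),r) for r in range(92,145,3)]
bot=[(c,399-np.argmax(m[::-1,c]>0)) for c in range(140,215,3)]
L={}
for n,p in dict(top=top,left=left,right=right,bot=bot).items():
  W=np.array([onz("wrist",q,.036,i)[:2] for q in p],np.float32)
  v=cv2.fitLine(W,cv2.DIST_HUBER,0,.001,.001).ravel();L[n]=v
  print(n,np.degrees(np.arctan2(v[1],v[0])),"mid",W.mean(0),W[0],W[-1])
X=lambda a,b:(lambda s:a[2:]+s[0]*a[:2])(np.linalg.solve(np.c_[a[:2],-b[:2]],b[2:]-a[2:]))
for a,b in(("top","left"),("top","right"),("bot","left")): print(a,b,X(L[a],L[b]))
```

```text
top -4.96483 mid [0.5845 0.095 ] [0.4954 0.1022] [0.6744 0.0873]
left 85.18497 mid [0.4815 0.0379] [0.4865 0.0942] [ 0.4769 -0.0219]
right 85.60112 mid [0.6789 0.053 ] [0.6808 0.0801] [0.6764 0.0251]
bot -5.170502 mid [ 0.526  -0.0349] [ 0.4837 -0.0305] [ 0.5685 -0.0392]
top left [0.4871 0.1034]
top right [0.6815 0.0866]
bot left [ 0.4758 -0.0304]
```

The drawer is fitted: centre (0.579, 0.028), yaw -4.9°, edge lengths 195 and 134 mm, which match. Three beads lie on each side. I'll use two passes: collect the -y side first, tilt back to keep them, then run into the +y front corner.

```bash
cat >> h.py <<'E'
TD=T([.579,.028,0],R.from_euler("z",-4.9,degrees=True).as_matrix())
S2T=T([.038,-.003,.084],R.from_euler("x",180,degrees=True).as_matrix()@R.from_euler("z",90,degrees=True).as_matrix())
S2T[:3,:3]=np.array([[0,1,0],[1,0,0],[0,0,-1.]])
def P(lipx,y,z,th=0,yaw=0,base=None):
    "TCP pose with scoop lip at (lipx,y,z) in the drawer frame, mouth up th deg"
    B=(TD if base is None else base)@T([lipx,y,z],R.from_euler("ZY",[yaw,th],degrees=True).as_matrix())
    return B@T([.038,0,0],np.eye(3))@S2T
def state():
    A=cur();S=np.linalg.inv(TD)@A@np.linalg.inv(S2T)@T([-.038,0,0],np.eye(3));s=ctrl.read_state()
    print("t",s["t"],"lip in D",S[:3,3]*1e3,"th",np.degrees(np.arcsin(-S[2,0])),"yaw",np.degrees(np.arctan2(S[1,0],S[0,0])),"F",np.array(s["contact_force"]),s["width"])
E
python3 -c "
from h import *
state()
A=P(.006,-.0255,.06);B=P(.006,-.0255,.007);print(A)
step(cur(),A);step(A,B)"
```

```text
t 6.65 lip in D [ 49.0742 -30.4053 163.6652] th 0.0014243364753707285 yaw 4.935575354499754 F [ 0.4899  0.7113 -2.6893] 0.012753834395351889
[[ 0.0854  0.9963  0.      0.6583]
 [ 0.9963 -0.0854  0.     -0.0074]
 [ 0.      0.     -1.      0.144 ]
 [ 0.      0.      0.      1.    ]]
3 x {"dx": 0.3, "dy": -14.4, "dz": 34.6, "wx": -0.0, "wy": -0.0, "wz": 0.0287} tot 112mm 5deg
2 x {"dx": -0.0, "dy": 0.0, "dz": 26.5, "wx": 0.0, "wy": 0.0, "wz": 0.0} tot 53mm 0deg
```

```bash
python3 -m pendant '[{"dx":0.3,"dy":-14.4,"dz":34.6,"wx":0,"wy":0,"wz":0.0287},{"dx":0.3,"dy":-14.4,"dz":34.6,"wx":0,"wy":0,"wz":0.0287},{"dx":0.3,"dy":-14.4,"dz":34.6,"wx":0,"wy":0,"wz":0.0287},{"dx":0,"dy":0,"dz":0,"wx":0,"wy":0,"wz":0},{"dx":0,"dy":0,"dz":18,"wx":0,"wy":0,"wz":0},{"dx":0,"dy":0,"dz":18,"wx":0,"wy":0,"wz":0},{"dx":0,"dy":0,"dz":17,"wx":0,"wy":0,"wz":0},{"dx":0,"dy":0,"dz":0,"wx":0,"wy":0,"wz":0}]'
python3 -c "
from h import *
state()"
python3 -m pendant '[{"dx":0,"dy":0,"dz":1,"wx":0,"wy":0,"wz":0},{"dx":0,"dy":0,"dz":1,"wx":0,"wy":0,"wz":0},{"dx":0,"dy":0,"dz":0,"wx":0,"wy":0,"wz":0}]'
python3 -c "
from h import *
state()"
```

```text
t: 7.65
tool_pos: [0.658, -0.0078, 0.0893]
tcp_rot: [-179.9, 0.0, 85.1]
contact_force: [0.1, -0.5, -2.5]
width: 0.013
t 7.65 lip in D [  5.662  -25.9442   5.4   ] th 0.06969972431218484 yaw -0.019945691127061967 F [ 0.0982 -0.5214 -2.524 ] 0.01299355368427209
t: 8.02
tool_pos: [0.6582, -0.0077, 0.0888]
tcp_rot: [180.0, 0.0, 85.1]
contact_force: [-1.1, 0.7, -3.3]
width: 0.013
t 8.025 lip in D [  5.994  -25.7581   4.8029] th -0.002336678069595007 yaw -0.021573239614238023 F [-1.0996  0.6873 -3.2985] 0.013041107341051928
```

```bash
for k in 1 2; do python3 -m pendant '[{"dx":0,"dy":0,"dz":0.7,"wx":0,"wy":0,"wz":0},{"dx":0,"dy":0,"dz":0,"wx":0,"wy":0,"wz":0}]' | grep -E "pos|force"; done
```

```text
tool_pos: [0.6583, -0.0077, 0.0883]
contact_force: [-0.3, -0.9, -0.3]
tool_pos: [0.6585, -0.0078, 0.0882]
contact_force: [-2.4, -0.9, 9.4]
```

Floor contact. I'll back off 0.6 mm and drive forward along the -y wall.

```bash
python3 -m pendant '[{"dx":0,"dy":0,"dz":-0.6,"wx":0,"wy":0,"wz":0},{"dx":0,"dy":-5,"dz":0,"wx":0,"wy":0,"wz":0},{"dx":0,"dy":-9,"dz":0,"wx":0,"wy":0,"wz":0},{"dx":0,"dy":-9,"dz":0,"wx":0,"wy":0,"wz":0},{"dx":0,"dy":-9,"dz":0,"wx":0,"wy":0,"wz":0},{"dx":0,"dy":-9,"dz":0,"wx":0,"wy":0,"wz":0},{"dx":0,"dy":-9,"dz":0,"wx":0,"wy":0,"wz":0},{"dx":0,"dy":-9,"dz":0,"wx":0,"wy":0,"wz":0},{"dx":0,"dy":-9,"dz":0,"wx":0,"wy":0,"wz":0},{"dx":0,"dy":-9,"dz":0,"wx":0,"wy":0,"wz":0},{"dx":0,"dy":-9,"dz":0,"wx":0,"wy":0,"wz":0},{"dx":0,"dy":-5,"dz":0,"wx":0,"wy":0,"wz":0}]'
python3 - <<'E'
from h import *
state();a=grab_frame("wrist");b=grab_frame("top");state()
save(np.hstack([cv2.resize(b[140:245,280:370],(342,400),interpolation=2),a[0:400,80:500]]),"p1.png")
E
```

```text
t: 10.02
tool_pos: [0.5671, 0.0002, 0.0882]
tcp_rot: [180.0, -0.0, 85.1]
contact_force: [4.0, -0.7, 4.8]
width: 0.0131
t 10.025 lip in D [-85.4038 -25.7243   4.144 ] th -0.02111185084342088 yaw -0.022930375470675092 F [ 3.9621 -0.7404  4.7988] 0.013084477183082205
t 10.125 lip in D [-85.7391 -25.719    4.1668] th 0.02618321079980548 yaw -0.018252129905150703 F [ 0.0711 -0.4995  8.5528] 0.013239618052811179
```

View pics/p1.png

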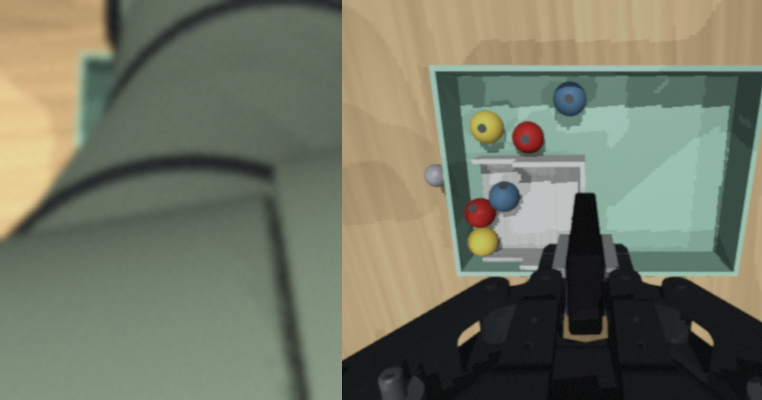

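Pass 1 is working: the red, blue and yellow beads are at the mouth and inside the tray, and the left three are undisturbed. I'll push to the wall, then tilt back 8°.

```bash
python3 -m pendant '[{"dx":0,"dy":-4,"dz":0,"wx":0,"wy":0,"wz":0},{"dx":0,"dy":-3,"dz":0,"wx":0,"wy":0,"wz":0},{"dx":0,"dy":-2,"dz":0,"wx":0,"wy":0,"wz":0},{"dx":0,"dy":0,"dz":0,"wx":0,"wy":0,"wz":0}]'
python3 - <<'E'
from h import *
state()
from math import *
def tilt(rearx,y,th,zr=.0045): return P(rearx-.083*cos(radians(th)),y,zr+.083*sin(radians(th)),th)
A=P(-.093,-.0257,.0042);B=tilt(-.012,-.0257,8);C=tilt(.086,-.0257,8);D=tilt(.086,.023,8);E=P(.003,.023,.0045)
for a,b,n in((A,B,4),(B,C,8),(C,D,5),(D,E,4)): step(a,b,n)
E
```

```text
t: 10.62
tool_pos: [0.5585, 0.0009, 0.0882]
tcp_rot: [180.0, -0.0, 85.1]
contact_force: [2.1, -0.9, 7.9]
width: 0.0127
t 10.625 lip in D [-94.0983 -25.7151   4.151 ] th -0.013487450133083943 yaw -0.022560172754224353 F [ 2.0997 -0.9433  7.885 ] 0.012710495956230423
4 x {"dx": -0.0, "dy": 2.4, "dz": -0.2, "wx": 0.0349, "wy": 0.0, "wz": 0.0} tot 10mm 8deg
8 x {"dx": 0.0, "dy": 12.1, "dz": -1.7, "wx": -0.0, "wy": 0.0, "wz": 0.0} tot 98mm 0deg
5 x {"dx": 9.7, "dy": 0.0, "dz": 0.0, "wx": -0.0, "wy": 0.0, "wz": 0.0} tot 49mm 0deg
4 x {"dx": 0.0, "dy": -2.9, "dz": 0.3, "wx": -0.0349, "wy": -0.0, "wz": 0.0} tot 12mm 8deg
```

```bash
python3 -m pendant '[{"dx":0,"dy":2.4,"dz":-0.6,"wx":0.035,"wy":0,"wz":0},{"dx":0,"dy":2.4,"dz":-0.4,"wx":0.035,"wy":0,"wz":0},{"dx":0,"dy":2.4,"dz":-0.2,"wx":0.035,"wy":0,"wz":0},{"dx":0,"dy":2.4,"dz":-0.2,"wx":0.035,"wy":0,"wz":0},{"dx":0,"dy":0,"dz":0,"wx":0,"wy":0,"wz":0},{"dx":0,"dy":0,"dz":0,"wx":0,"wy":0,"wz":0}]'
python3 -m pendant '[{"dx":0,"dy":4,"dz":-0.6,"wx":0,"wy":0,"wz":0},{"dx":0,"dy":8,"dz":-1.1,"wx":0,"wy":0,"wz":0},{"dx":0,"dy":11,"dz":-1.5,"wx":0,"wy":0,"wz":0},{"dx":0,"dy":12,"dz":-1.7,"wx":0,"wy":0,"wz":0},{"dx":0,"dy":13,"dz":-1.8,"wx":0,"wy":0,"wz":0},{"dx":0,"dy":13,"dz":-1.8,"wx":0,"wy":0,"wz":0},{"dx":0,"dy":13,"dz":-1.8,"wx":0,"wy":0,"wz":0},{"dx":0,"dy":11,"dz":-1.5,"wx":0,"wy":0,"wz":0},{"dx":0,"dy":7,"dz":-1,"wx":0,"wy":0,"wz":0},{"dx":0,"dy":3,"dz":-0.4,"wx":0,"wy":0,"wz":0},{"dx":0,"dy":0,"dz":0,"wx":0,"wy":0,"wz":0}]'
python3 - <<'E'
from h import *
state();i=camera_info("wrist");a=grab_frame("wrist");save(a,"p2.png")
for p,c in pt("bead0","wrist")[:6]:
  q=np.linalg.inv(TD)@np.r_[onz("wrist",p,.015,i),1];print(c,p.round(),q[:2]*1e3)
E
```

```text
t: 11.38
tool_pos: [0.5675, 0.0001, 0.0885]
tcp_rot: [-172.0, 0.0, 85.1]
contact_force: [1.9, -0.7, -2.9]
width: 0.0129
t: 12.75
tool_pos: [0.6636, -0.0082, 0.0886]
tcp_rot: [-172.0, 0.0, 85.1]
contact_force: [-0.7, 0.4, -2.9]
width: 0.0131
t 12.75 lip in D [  0.4326 -25.7962  16.0619] th 8.034399303797406 yaw -0.025600652971678396 F [-0.7481  0.4065 -2.8889] 0.013141983754260659
0.95 [155. 136.] [-48.5527  24.4676]
0.75 [305. 177.] [63.8183 -3.5786]
0.63 [187.  96.] [-18.871   52.2628]
0.56 [303. 215.] [ 61.9775 -31.8344]
0.56 [302. 238.] [ 61.129  -50.4815]
```

View pics/p2.png

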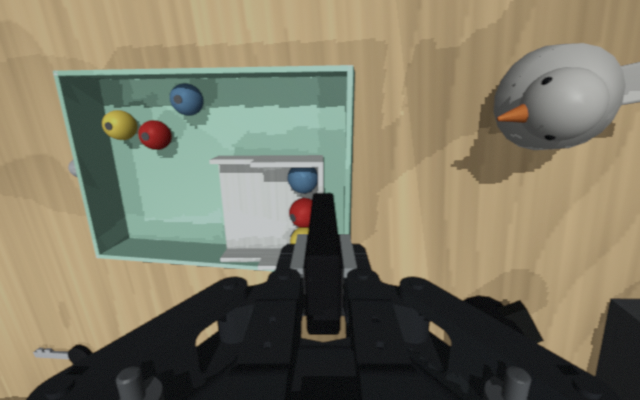

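Three beads (blue, red, yellow) are held at the back of the tray near (302,180-238), and the other three are ahead on the left. Next I'll shift to the +y wall, level the scoop, and drive into the front-left corner.

```bash
python3 -m pendant '[{"dx":4,"dy":0,"dz":0,"wx":0,"wy":0,"wz":0},{"dx":9,"dy":0,"dz":0,"wx":0,"wy":0,"wz":0},{"dx":11,"dy":0,"dz":0,"wx":0,"wy":0,"wz":0},{"dx":11,"dy":0,"dz":0,"wx":0,"wy":0,"wz":0},{"dx":9,"dy":0,"dz":0,"wx":0,"wy":0,"wz":0},{"dx":5,"dy":0,"dz":0,"wx":0,"wy":0,"wz":0},{"dx":0,"dy":0,"dz":0,"wx":0,"wy":0,"wz":0},{"dx":0,"dy":-2.9,"dz":0.3,"wx":-0.035,"wy":0,"wz":0},{"dx":0,"dy":-2.9,"dz":0.3,"wx":-0.035,"wy":0,"wz":0},{"dx":0,"dy":-2.9,"dz":0.3,"wx":-0.035,"wy":0,"wz":0},{"dx":0,"dy":-2.9,"dz":0.3,"wx":-0.035,"wy":0,"wz":0}]'
python3 -c "
from h import *
state()"
python3 -m pendant '[{"dx":0,"dy":-4,"dz":0.5,"wx":0,"wy":0,"wz":0},{"dx":0,"dy":-8,"dz":0,"wx":0,"wy":0,"wz":0},{"dx":0,"dy":-9,"dz":0,"wx":0,"wy":0,"wz":0},{"dx":0,"dy":-9,"dz":0,"wx":0,"wy":0,"wz":0}]'
python3 -c "
from h import *
state()"
```

```text
t: 14.22
tool_pos: [0.6563, 0.041, 0.0887]
tcp_rot: [179.9, 0.0, 85.0]
contact_force: [-0.1, 0.2, -2.7]
width: 0.0131
t 14.225 lip in D [-0.0304 22.5904  4.5624] th -0.07189241079779356 yaw -0.06539033573503268 F [-0.0592  0.1564 -2.7398] 0.013078781967267908
t: 14.72
tool_pos: [0.6261, 0.0442, 0.0882]
tcp_rot: [180.0, -0.0, 85.1]
contact_force: [2.3, -0.2, 0.7]
width: 0.0131
t 14.725 lip in D [-30.3873  23.1955   4.1775] th -0.02280878738996995 yaw -0.03299645447020753 F [ 2.3212 -0.2332  0.7339] 0.013135887514419235
```

```bash
python3 -m pendant '[{"dx":0,"dy":-9,"dz":0,"wx":0,"wy":0,"wz":0},{"dx":0,"dy":-9,"dz":0,"wx":0,"wy":0,"wz":0},{"dx":0,"dy":-9,"dz":0,"wx":0,"wy":0,"wz":0},{"dx":0,"dy":-9,"dz":0,"wx":0,"wy":0,"wz":0},{"dx":0,"dy":-9,"dz":0,"wx":0,"wy":0,"wz":0},{"dx":0,"dy":-8,"dz":0,"wx":0,"wy":0,"wz":0},{"dx":0,"dy":-6,"dz":0,"wx":0,"wy":0,"wz":0},{"dx":0,"dy":-3,"dz":0,"wx":0,"wy":0,"wz":0},{"dx":0,"dy":0,"dz":0,"wx":0,"wy":0,"wz":0}]'
python3 - <<'E'
from h import *
state();a=grab_frame("wrist");save(a,"p3.png")
E
```

```text
t: 15.85
tool_pos: [0.5644, 0.0496, 0.0881]
tcp_rot: [-180.0, -0.0, 85.1]
contact_force: [0.1, -0.4, 8.6]
width: 0.0128
t 15.85 lip in D [-92.4525  23.3158   4.1784] th 0.021913262170571844 yaw -0.019312806197067912 F [ 0.1164 -0.4205  8.5806] 0.012761291327552089
```

View pics/p3.png

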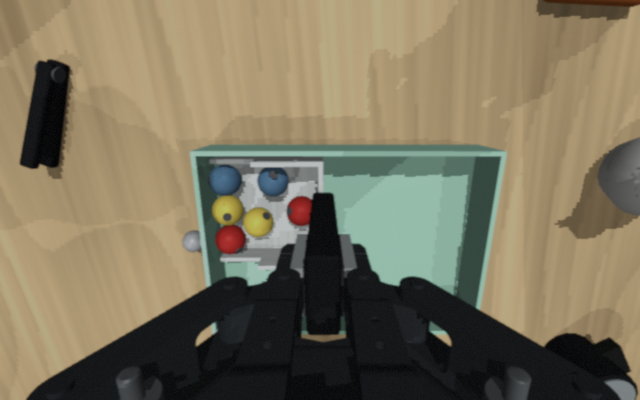

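All six beads are in the tray, and the mouth is closed against the front wall (tray spans 210-320 × 160-262). I'll tilt back in place and lift.

Run:
```python
from h import *
from math import *
def tilt(rearx,y,th,zr=.0048): return P(rearx-.083*cos(radians(th)),y,zr+.083*sin(radians(th)),th)
A=P(-.0925,.0233,.0042);B=tilt(-.0125,.0233,16);U=tilt(-.008,.0233,16,.11)
step(A,B,8);step(B,U,6)
BW=T([.558,-.280,0],TD[:3,:3])
V=P(.06,0,.12,16,0,BW);print("U",U[:3,3],"V",V[:3,3]);step(U,V,10)
```

```text
8 x {"dx": -0.0, "dy": 2.6, "dz": -0.2, "wx": 0.0349, "wy": 0.0, "wz": 0.0} tot 20mm 16deg
6 x {"dx": 0.0, "dy": -4.1, "dz": -17.1, "wx": -0.0, "wy": 0.0, "wz": -0.0} tot 105mm 0deg
U [0.5891 0.0475 0.1927] V [ 0.7134 -0.2963  0.1798]
10 x {"dx": -33.2, "dy": 15.1, "dz": -3.0, "wx": -0.0, "wy": 0.0, "wz": -0.0} tot 366mm 0deg
```

```bash
python3 -m pendant '[{"dx":0,"dy":1.8,"dz":-0.5,"wx":0.035,"wy":0,"wz":0},{"dx":0,"dy":2.5,"dz":-0.4,"wx":0.035,"wy":0,"wz":0},{"dx":0,"dy":2.6,"dz":-0.2,"wx":0.035,"wy":0,"wz":0},{"dx":0,"dy":2.6,"dz":-0.2,"wx":0.035,"wy":0,"wz":0},{"dx":0,"dy":2.6,"dz":-0.2,"wx":0.035,"wy":0,"wz":0},{"dx":0,"dy":2.6,"dz":-0.2,"wx":0.035,"wy":0,"wz":0},{"dx":0,"dy":2.6,"dz":-0.2,"wx":0.035,"wy":0,"wz":0},{"dx":0,"dy":2.6,"dz":-0.2,"wx":0.035,"wy":0,"wz":0},{"dx":0,"dy":0,"dz":0,"wx":0,"wy":0,"wz":0},{"dx":0,"dy":0,"dz":0,"wx":0,"wy":0,"wz":0},{"dx":0,"dy":0,"dz":0,"wx":0,"wy":0,"wz":0}]'
python3 -m pendant '[{"dx":0,"dy":-1.3,"dz":-6,"wx":0,"wy":0,"wz":0},{"dx":0,"dy":-3,"dz":-12,"wx":0,"wy":0,"wz":0},{"dx":0,"dy":-4.1,"dz":-17,"wx":0,"wy":0,"wz":0},{"dx":0,"dy":-4.1,"dz":-17,"wx":0,"wy":0,"wz":0},{"dx":0,"dy":-4.1,"dz":-17,"wx":0,"wy":0,"wz":0},{"dx":0,"dy":-4.1,"dz":-17,"wx":0,"wy":0,"wz":0},{"dx":0,"dy":-3,"dz":-12,"wx":0,"wy":0,"wz":0},{"dx":0,"dy":-1,"dz":-5,"wx":0,"wy":0,"wz":0},{"dx":0,"dy":0,"dz":0,"wx":0,"wy":0,"wz":0}]'
python3 - <<'E'
from h import *
state();a=grab_frame("wrist");save(a,"p4.png")
E
```

```text
t: 17.27
tool_pos: [0.5841, 0.0479, 0.0876]
tcp_rot: [-164.0, -0.0, 85.1]
contact_force: [0.3, -0.1, -2.3]
width: 0.0131
t: 18.4
tool_pos: [0.5892, 0.0474, 0.1934]
tcp_rot: [-164.0, -0.0, 85.1]
contact_force: [1.3, -0.9, -3.0]
width: 0.0134
t 18.4 lip in D [-87.7696  23.2885 133.6431] th 16.043600659116294 yaw -0.023693465539495723 F [ 1.3263 -0.8794 -2.9675] 0.013365771797096516
```

View pics/p4.png

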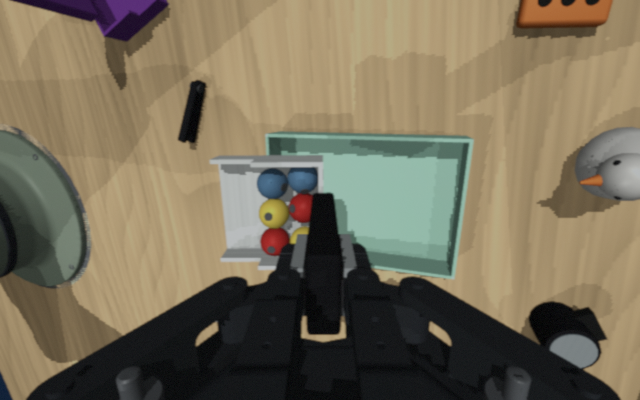

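All six beads are in the lifted tray (255-320 × 175-245) and the drawer is empty. I'll carry it gently towards the bowl.

```bash
python3 -m pendant '[{"dx":-10,"dy":4.7,"dz":-1,"wx":0,"wy":0,"wz":0},{"dx":-21,"dy":9.4,"dz":-2,"wx":0,"wy":0,"wz":0},{"dx":-31,"dy":14,"dz":-3,"wx":0,"wy":0,"wz":0},{"dx":-35,"dy":16,"dz":-3,"wx":0,"wy":0,"wz":0},{"dx":-35,"dy":16,"dz":-3,"wx":0,"wy":0,"wz":0},{"dx":-35,"dy":16,"dz":-3,"wx":0,"wy":0,"wz":0},{"dx":-35,"dy":16,"dz":-3,"wx":0,"wy":0,"wz":0},{"dx":-35,"dy":16,"dz":-3,"wx":0,"wy":0,"wz":0},{"dx":-35,"dy":16,"dz":-3,"wx":0,"wy":0,"wz":0},{"dx":-31,"dy":14,"dz":-3,"wx":0,"wy":0,"wz":0},{"dx":-21,"dy":9.4,"dz":-2,"wx":0,"wy":0,"wz":0},{"dx":-9,"dy":4,"dz":-1,"wx":0,"wy":0,"wz":0}]'
python3 - <<'E'
from h import *
i=camera_info("wrist");a=grab_frame("wrist");save(a,"p5.png");state()
for n,z in(("bowl_rim",.052),("bowl",0)):
  for c in("wrist","top","scene"):
    j=camera_info(c)
    if c!="wrist": grab_frame(c)
    for p,cf in pt(n,c)[:1]: print(n,c,cf,p.round(),onz(c,p,z,i if c=="wrist" else j))
print(cur())
E
```

```text
t: 19.95
tool_pos: [0.713, -0.3008, 0.1794]
tcp_rot: [-163.9, 0.1, 84.9]
contact_force: [-0.7, -0.0, -2.8]
width: 0.0127
t 20.0 lip in D [  65.4127 -313.0102  119.7788] th 16.11727782308098 yaw -0.17839584102055103 F [-0.0372 -0.9371 -3.1467] 0.01277462031721046
bowl_rim wrist 0.9 [205. 173.] [ 0.5521 -0.2779  0.052 ]
bowl_rim scene 0.61 [183. 260.] [ 0.5543 -0.28    0.052 ]
bowl wrist 0.91 [231. 161.] [ 0.5507 -0.2739  0.    ]
bowl scene 0.83 [190. 269.] [ 0.5566 -0.2785  0.    ]
[[ 0.0853  0.9576 -0.2751  0.7141]
 [ 0.9964 -0.082   0.0236 -0.2971]
 [ 0.0001 -0.2761 -0.9611  0.1806]
 [ 0.      0.      0.      1.    ]]
```

View pics/p5.png

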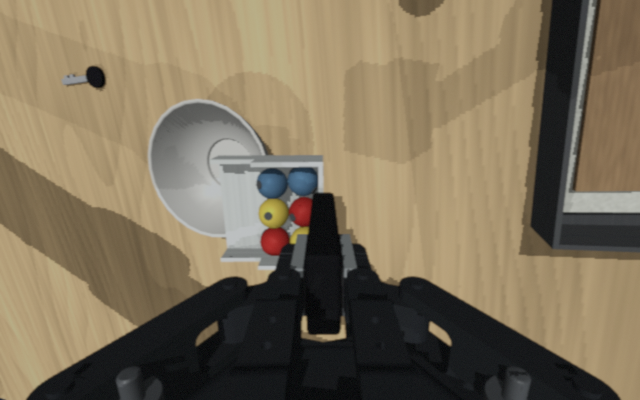

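The bowl is centred at about (205,168) in this view, which gives (0.554, -0.278), and the tray still holds all six. I'll compute the pouring rows.

Run:
```python
from h import *
BW=T([.554,-.278,0],TD[:3,:3])
q=[cur(),P(.030,0,.088,16,0,BW),P(.030,0,.066,0,0,BW),P(.030,0,.064,-14,0,BW),P(.030,0,.064,-40,0,BW)]
for a,b,n in zip(q,q[1:],(4,4,9,4)): step(a,b,n)
```

```text
4 x {"dx": 0.6, "dy": -6.1, "dz": 10.3, "wx": -0.0001, "wy": -0.0, "wz": 0.0} tot 48mm 0deg
4 x {"dx": -0.0, "dy": -5.1, "dz": 0.3, "wx": -0.0698, "wy": 0.0, "wz": 0.0} tot 20mm 16deg
9 x {"dx": 0.0, "dy": -2.3, "dz": -1.8, "wx": -0.0271, "wy": 0.0, "wz": 0.0} tot 27mm 14deg
4 x {"dx": -0.0, "dy": -10.0, "dz": -8.1, "wx": -0.1134, "wy": -0.0, "wz": 0.0} tot 51mm 26deg
```

```bash
python3 -m pendant '[{"dx":0.6,"dy":-3,"dz":6,"wx":0,"wy":0,"wz":0},{"dx":0.6,"dy":-6,"dz":10,"wx":0,"wy":0,"wz":0},{"dx":0.6,"dy":-7.5,"dz":13,"wx":0,"wy":0,"wz":0},{"dx":0.6,"dy":-5,"dz":9,"wx":0,"wy":0,"wz":0},{"dx":0,"dy":-3,"dz":3,"wx":0,"wy":0,"wz":0},{"dx":0,"dy":-5.1,"dz":0.3,"wx":-0.07,"wy":0,"wz":0},{"dx":0,"dy":-5.1,"dz":0.3,"wx":-0.07,"wy":0,"wz":0},{"dx":0,"dy":-5.1,"dz":0.3,"wx":-0.07,"wy":0,"wz":0},{"dx":0,"dy":-5.1,"dz":0.3,"wx":-0.07,"wy":0,"wz":0}]'
python3 -m pendant '[{"dx":0,"dy":-2.3,"dz":-1.8,"wx":-0.027,"wy":0,"wz":0},{"dx":0,"dy":-2.3,"dz":-1.8,"wx":-0.027,"wy":0,"wz":0},{"dx":0,"dy":-2.3,"dz":-1.8,"wx":-0.027,"wy":0,"wz":0},{"dx":0,"dy":-2.3,"dz":-1.8,"wx":-0.027,"wy":0,"wz":0},{"dx":0,"dy":-2.3,"dz":-1.8,"wx":-0.027,"wy":0,"wz":0},{"dx":0,"dy":-2.3,"dz":-1.8,"wx":-0.027,"wy":0,"wz":0},{"dx":0,"dy":-2.3,"dz":-1.8,"wx":-0.027,"wy":0,"wz":0},{"dx":0,"dy":-2.3,"dz":-1.8,"wx":-0.027,"wy":0,"wz":0},{"dx":0,"dy":-2.3,"dz":-1.8,"wx":-0.027,"wy":0,"wz":0},{"dx":0,"dy":0,"dz":0,"wx":0,"wy":0,"wz":0},{"dx":0,"dy":0,"dz":0,"wx":0,"wy":0,"wz":0},{"dx":0,"dy":0,"dz":0,"wx":0,"wy":0,"wz":0}]'
python3 -m pendant '[{"dx":0,"dy":-10,"dz":-8.1,"wx":-0.113,"wy":0,"wz":0},{"dx":0,"dy":-10,"dz":-8.1,"wx":-0.113,"wy":0,"wz":0},{"dx":0,"dy":-10,"dz":-8.1,"wx":-0.113,"wy":0,"wz":0},{"dx":0,"dy":-10,"dz":-8.1,"wx":-0.113,"wy":0,"wz":0},{"dx":0,"dy":0,"dz":0,"wx":0,"wy":0,"wz":0},{"dx":0,"dy":0,"dz":0,"wx":0,"wy":0,"wz":0}]'
python3 - <<'E'
from h import *
state();a=grab_frame("wrist");b=grab_frame("scene");save(np.hstack([a[:,100:460],cv2.resize(b[210:310,130:240],(440,400))]),"p6.png")
E
```

```text
t: 21.62
tool_pos: [0.6591, -0.2904, 0.1505]
tcp_rot: [179.8, 0.0, 85.1]
contact_force: [-0.3, -0.3, -3.9]
width: 0.0129
t: 23.12
tool_pos: [0.6373, -0.2884, 0.1639]
tcp_rot: [166.1, 0.0, 85.1]
contact_force: [-0.5, 0.3, -1.7]
width: 0.0129
t: 23.88
tool_pos: [0.6096, -0.2797, 0.1802]
tcp_rot: [146.8, -1.5, 86.2]
contact_force: [1.1, -0.1, -2.4]
width: 0.013
t 23.875 lip in D [  39.1408 -298.3004   68.4145] th -33.23213218401471 yaw 0.0692580109339744 F [ 1.0875 -0.0797 -2.4404] 0.013044495980889416
```

View pics/p6.png

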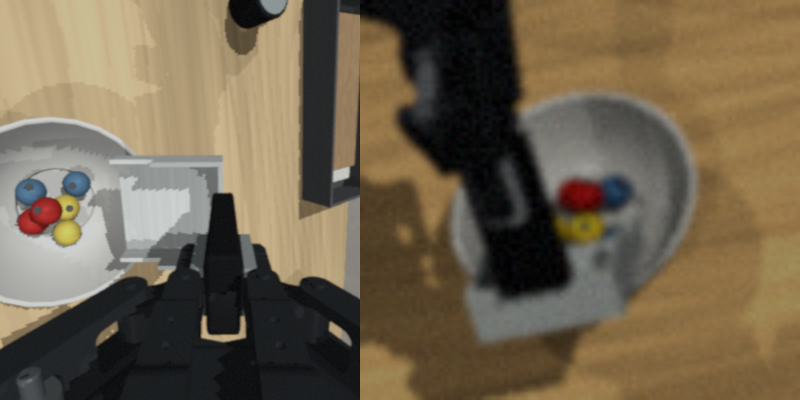

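All six beads are in the bowl and the tray is empty; the scene view agrees, with the bowl still standing in place. I'll retreat up and go back to the mat.

Run:
```python
from h import *
c=cur();u=c.copy();u[2,3]+=.05
v=down(.64,-.285,.26,85);w=down(.524,.323,.22,95);x=down(.524,.323,.090,95)
for a,b,n in((c,u,2),(u,v,5),(v,w,12),(w,x,4)): step(a,b,n)
```

```text
2 x {"dx": 0.7, "dy": 13.7, "dz": -20.9, "wx": -0.0, "wy": 0.0, "wz": -0.0} tot 50mm 0deg
5 x {"dx": -0.6, "dy": 7.9, "dz": -3.6, "wx": 0.1161, "wy": -0.0064, "wz": 0.0026} tot 43mm 33deg
12 x {"dx": 50.7, "dy": -10.0, "dz": 3.3, "wx": 0.0, "wy": 0.0, "wz": -0.0145} tot 620mm 10deg
4 x {"dx": -0.0, "dy": 0.0, "dz": 32.5, "wx": 0.0, "wy": 0.0, "wz": -0.0} tot 130mm 0deg
```

```bash
python3 -m pendant '[{"dx":0.7,"dy":13.7,"dz":-21,"wx":0,"wy":0,"wz":0},{"dx":0.7,"dy":13.7,"dz":-21,"wx":0,"wy":0,"wz":0},{"dx":-0.6,"dy":8,"dz":-3.6,"wx":0.116,"wy":-0.006,"wz":0.003},{"dx":-0.6,"dy":8,"dz":-3.6,"wx":0.116,"wy":-0.006,"wz":0.003},{"dx":-0.6,"dy":8,"dz":-3.6,"wx":0.116,"wy":-0.006,"wz":0.003},{"dx":-0.6,"dy":8,"dz":-3.6,"wx":0.116,"wy":-0.006,"wz":0.003},{"dx":-0.6,"dy":8,"dz":-3.6,"wx":0.116,"wy":-0.006,"wz":0.003},{"dx":0,"dy":0,"dz":0,"wx":0,"wy":0,"wz":0}]'
python3 - <<'E'
from h import *
step(cur(),down(.524,.323,.22,95),12)
E
```

```text
t: 24.98
tool_pos: [0.6412, -0.2837, 0.2584]
tcp_rot: [178.9, -0.2, 85.2]
contact_force: [0.2, 0.4, -3.1]
width: 0.0131
12 x {"dx": 50.6, "dy": -10.1, "dz": 3.2, "wx": 0.0016, "wy": -0.0002, "wz": -0.0143} tot 619mm 10deg
```

```bash
python3 -m pendant '[{"dx":50.6,"dy":-10.1,"dz":3.2,"wx":0.0016,"wy":0,"wz":-0.0143},{"dx":50.6,"dy":-10.1,"dz":3.2,"wx":0.0016,"wy":0,"wz":-0.0143},{"dx":50.6,"dy":-10.1,"dz":3.2,"wx":0.0016,"wy":0,"wz":-0.0143},{"dx":50.6,"dy":-10.1,"dz":3.2,"wx":0.0016,"wy":0,"wz":-0.0143},{"dx":50.6,"dy":-10.1,"dz":3.2,"wx":0.0016,"wy":0,"wz":-0.0143},{"dx":50.6,"dy":-10.1,"dz":3.2,"wx":0.0016,"wy":0,"wz":-0.0143},{"dx":50.6,"dy":-10.1,"dz":3.2,"wx":0.0016,"wy":0,"wz":-0.0143},{"dx":50.6,"dy":-10.1,"dz":3.2,"wx":0.0016,"wy":0,"wz":-0.0143},{"dx":50.6,"dy":-10.1,"dz":3.2,"wx":0.0016,"wy":0,"wz":-0.0143},{"dx":50.6,"dy":-10.1,"dz":3.2,"wx":0.0016,"wy":0,"wz":-0.0143},{"dx":50.6,"dy":-10.1,"dz":3.2,"wx":0.0016,"wy":0,"wz":-0.0143},{"dx":50.6,"dy":-10.1,"dz":3.2,"wx":0.0016,"wy":0,"wz":-0.0143}]'
python3 -m pendant '[{"dx":0,"dy":0,"dz":0,"wx":0,"wy":0,"wz":0},{"dx":0,"dy":0,"dz":0,"wx":0,"wy":0,"wz":0}]'
python3 - <<'E'
from h import *
i=camera_info("wrist");im=grab_frame("wrist");save(im,"m.png");A=cur();print(A)
m=cv2.inRange(cv2.cvtColor(im,cv2.COLOR_RGB2HSV),(5,90,60),(16,200,190))
for p,c in pt("mat","wrist")[:2]: print("mat",c,p.round(),onz("wrist",p,0,i))
for d in finder.boxes_of("mat","wrist")[:1]:
  l,t,w,h=np.array(d["extent"])*[640,400,640,400];print(d["conf"],l,t,w,h,[onz("wrist",q,.003,i)[:2] for q in((l,t),(l+w,t))])
step(A,down(.524,.323,.090,95),4)
E
```

```text
t: 26.48
tool_pos: [0.5226, 0.3239, 0.223]
tcp_rot: [179.7, -0.2, 94.9]
contact_force: [1.5, -0.7, -2.0]
width: 0.0131
t: 26.72
tool_pos: [0.5233, 0.322, 0.2229]
tcp_rot: [179.7, -0.2, 94.9]
contact_force: [-0.3, -0.6, -1.3]
width: 0.013
[[-0.0842  0.9964  0.0048  0.5236]
 [ 0.9964  0.0842  0.0047  0.3216]
 [ 0.0043  0.0052 -1.      0.223 ]
 [ 0.      0.      0.      1.    ]]
mat 0.83 [294. 169.] [0.4901 0.3227 0.    ]
0.69 208.512 156.32 133.376 178.8 [array([0.3891, 0.3295]), array([0.5455, 0.3428])]
4 x {"dx": 0.3, "dy": 0.0, "dz": 33.3, "wx": 0.0013, "wy": -0.0011, "wz": -0.0007} tot 133mm 0deg
```

The picture limit is reached, so I'll go on with numbers. The mat centre is about (0.487, 0.318) and the target scoop centre is (0.486, 0.323).

```bash
python3 -m pendant '[{"dx":0.3,"dy":0,"dz":25,"wx":0.0013,"wy":-0.001,"wz":0},{"dx":0.3,"dy":0,"dz":40,"wx":0.0013,"wy":-0.001,"wz":0},{"dx":0.3,"dy":0,"dz":40,"wx":0.0013,"wy":-0.001,"wz":0},{"dx":0.3,"dy":0,"dz":26,"wx":0.0013,"wy":-0.001,"wz":0},{"dx":0,"dy":0,"dz":1,"wx":0,"wy":0,"wz":0},{"dx":0,"dy":0,"dz":0,"wx":0,"wy":0,"wz":0},{"dx":0,"dy":0,"dz":0,"wx":0,"wy":0,"wz":0}]'
python3 -m pendant '[{"dx":0,"dy":0,"dz":1,"wx":0,"wy":0,"wz":0},{"dx":0,"dy":0,"dz":0,"wx":0,"wy":0,"wz":0}]'
python3 -m pendant '[{"dx":0,"dy":0,"dz":1,"wx":0,"wy":0,"wz":0},{"dx":0,"dy":0,"dz":0,"wx":0,"wy":0,"wz":0}]'
```

```text
t: 27.75
tool_pos: [0.524, 0.3247, 0.0922]
tcp_rot: [180.0, -0.1, 94.9]
contact_force: [0.5, -0.3, -1.7]
width: 0.0131
t: 28.0
tool_pos: [0.5234, 0.3246, 0.0901]
tcp_rot: [-180.0, -0.1, 94.9]
contact_force: [-0.4, -1.0, -2.2]
width: 0.0126
t: 28.25
tool_pos: [0.5234, 0.3245, 0.0888]
tcp_rot: [-179.9, -0.1, 94.9]
contact_force: [-0.1, 0.6, -2.3]
width: 0.0132
```

```bash
for k in 1 2 3; do python3 -m pendant '[{"dx":0,"dy":0,"dz":0.7,"wx":0,"wy":0,"wz":0},{"dx":0,"dy":0,"dz":0,"wx":0,"wy":0,"wz":0}]'|grep -E "pos|force"; done
```

```text
tool_pos: [0.5234, 0.3245, 0.0881]
contact_force: [-0.0, -0.1, -1.3]
tool_pos: [0.5234, 0.3245, 0.0874]
contact_force: [-0.6, 0.3, -2.5]
tool_pos: [0.5236, 0.3246, 0.0871]
contact_force: [-1.2, -0.5, 6.0]
```

It's on the mat. I'll release, rise and check.

```bash
python3 -m pendant '[{"dx":0,"dy":0,"dz":-0.3,"wx":0,"wy":0,"wz":0},{"dx":0,"dy":0,"dz":0,"wx":0,"wy":0,"wz":0},{"dx":0,"dy":0,"dz":0,"wx":0,"wy":0,"wz":0},{"dx":0,"dy":0,"dz":0,"wx":0,"wy":0,"wz":0},{"dx":0,"dy":0,"dz":0,"wx":0,"wy":0,"wz":0},{"dx":0,"dy":0,"dz":-12,"wx":0,"wy":0,"wz":0},{"dx":0,"dy":0,"dz":-25,"wx":0,"wy":0,"wz":0},{"dx":0,"dy":0,"dz":-40,"wx":0,"wy":0,"wz":0},{"dx":0,"dy":0,"dz":-40,"wx":0,"wy":0,"wz":0},{"dx":0,"dy":0,"dz":-40,"wx":0,"wy":0,"wz":0},{"dx":0,"dy":0,"dz":0,"wx":0,"wy":0,"wz":0}]' 55
python3 - <<'E'
from h import *
i=camera_info("wrist");im=grab_frame("wrist");print(cur()[:3,3])
for n,z in [("scoop_grip",.098),("scoop_lip",.003),("scoop",.003),("mat",0)]:
  for p,c in pt(n,"wrist")[:4]:
    q=onz("wrist",p,z,i)
    if .43<q[0]<.57 and .25<q[1]<.4: print(n,c,q)
# mat edges in picture relative to the scoop: colour mask corners
for d in finder.cut_out("mat","wrist")[:1]:
  m=d["pixels"].astype(np.uint8);c=max(cv2.findContours(m,0,2)[0],key=cv2.contourArea)
  print("mat outline",d["conf"],[onz("wrist",q,.003,i)[:2].round(3) for q in cv2.boxPoints(cv2.minAreaRect(c))])
grab_frame("scene");j=camera_info("scene")
for n,z in(("bowl_rim",.052),("bead0",.025),("scoop_grip",.098)):
  for p,c in pt(n,"scene"): print(n,c,p.round(),onz("scene",p,z,j))
E
```

```text
t: 30.38
tool_pos: [0.5247, 0.3248, 0.2478]
tcp_rot: [179.8, -0.2, 94.9]
contact_force: [-1.0, 0.2, -0.2]
width: 0.0547
[0.5239 0.3246 0.2458]
scoop_grip 0.94 [0.5222 0.3256 0.098 ]
scoop_lip 0.9 [0.4494 0.3214 0.003 ]
mat outline 0.77 [array([0.413, 0.378]), array([0.542, 0.398]), array([0.565, 0.269]), array([0.423, 0.247])]
bowl_rim 0.97 [183. 257.] [ 0.5465 -0.2792  0.052 ]
bowl_rim 0.51 [227. 200.] [ 0.4121 -0.1552  0.052 ]
bead0 0.6 [191. 258.] [ 0.5393 -0.2657  0.025 ]
bead0 0.59 [193. 268.] [ 0.5666 -0.2656  0.025 ]
bead0 0.49 [186. 269.] [ 0.5663 -0.2809  0.025 ]
bead0 0.44 [186. 260.] [ 0.5403 -0.2787  0.025 ]
bead0 0.42 [184. 259.] [ 0.537  -0.2847  0.025 ]
bead0 0.4 [177. 269.] [ 0.5588 -0.3016  0.025 ]
scoop_grip 0.9 [397. 103.] [0.2398 0.3675 0.098 ]
scoop_grip 0.78 [420. 185.] [0.5241 0.3221 0.098 ]
scoop_grip 0.73 [368. 122.] [0.2884 0.2641 0.098 ]
scoop_grip 0.66 [462. 238.] [0.685  0.3601 0.098 ]
scoop_grip 0.63 [456. 138.] [0.4071 0.4727 0.098 ]
```

```bash
python3 -c "
from workcell import ticket;print(ticket.hand_in())"
```

```text
the job is handed in; nothing more can be done
None
```

The job is done and handed in at about 31 s of robot time. All six beads are in the white bowl, and the scoop is back on its mat.

**How it went:** I made two passes in the drawer. The first ran along the -y wall and collected three beads. The second ran into the front-left corner with those still aboard and picked up the other three, so all six lifted clear in one scoopful. I poured slowly over the bowl, stood the scoop on its mat and let go.

**Last checks:**
- **Beads:** the networks found six beads, all inside the bowl. No beads were visible in the drawer after the lift.
- **Bowl:** its rim centre read (0.547, -0.279). The earlier readings were 0.552–0.563 in x and about -0.278 in y. I put the difference down to camera error, but I can't rule out a shift of a few millimetres.
- **Scoop:** it stands upright, centred at (0.486, 0.322), with the mat's centre at about (0.486, 0.323). The gripper is open and about 16 cm above where it let go.

**What fell short:**
- The pour stopped at about 33° instead of the planned 40°, probably because the arm had reached its limit; the tray was already empty by then.
- My picture allowance ran out before the final placement, so that check rests on the network readings only.
- My first move command was refused because it was badly formed. Nothing moved.

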